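# Set the hanger of an angle nutrunner to its balance point

## Robot

A 6-joint arm with a two-finger parallel gripper is mounted at the origin on the work surface. World frame = base frame: x ahead of the robot, y to its left, z up, the work surface at z = 0. Lengths are in mm, angles in rad, forces in N, time in s.
With the tool pointing down it reaches from about 275 to 750 mm from the base axis. Payload 10.2 kg.
Tool frame: the origin (TCP) lies midway between the tips of the shut fingers; the grasp point (between the pads) lies 19 mm behind it; z points along the fingers, y is the line along which they close (so a half turn about z gives the same grasp; the last joint's range is limited). The gripper opens to 85 mm and grips with 20 to 120 N. Pads are 22 mm wide; open, the fingers measure 114 mm over their backs; the gripper's body (76 mm by 85 mm) begins 54 mm behind the grasp point. The pads swing forward as they close: fully open they stand 13 mm farther back than shut.
Start: joints at [0.88, 0.313, 1.498, -0, 1.331, -0.223], TCP at [236.748, 468.595, 231.294] pointing down, gripper open.
Joint ranges: [-2.94, 2.94], [-0.97, 2.17], [0.19, 2.56], [-1.23, 4.37], [0.02, 3.11], [-2.88, 2.88]. Speed limits (rad/s): [2.39, 2.39, 3.01, 3.14, 3.14, 3.14].

## Interface

Orientations are given as a unit quaternion [w, x, y, z].
In Python, from rig import ctrl gives the robot as it stands.
- The arm moves only by the tool send_rows, never from a script. Its argument "targets" is a list of rows, each an object with "offset": the shift along the world's x, y, z in cm, a list of three; "spin": the turn about the world's z in rad. A call has 1 to 8 rows; each row is the pose to reach, as a shift and turn from the pose commanded when the call began; what a row does not reach only later rows make up. A row lasts 1/12 s, in which the tool goes at most 41.7 mm and 7.16 degrees, less where a joint would pass 70% of its speed; a pose out of reach is approached as far as the arm can. A call with a gripper value outside its range is refused whole. "grip" is the opening, from 0 (shut) to 1 (fully open), set as the call begins (left out, the last holds). The fingers move at their own pace and stop on an object; "squeeze" is the grip in N (left out, the last holds). Time passes only in rows, so rows that repeat a pose let the fingers close. It gives the time, the measured TCP pose, the force, the opening and the grip force at its end, in the units of the state.
- ctrl.sense(): the state, without advancing time (a new reading comes with each control period).
- ctrl.capture(name): name is "scene" or "top"; returns (picture, depth): 480x640x3 uint8, red, green, blue; 480x640 float32, mm along the optical axis (not along the pixel's ray), 0 where there is no reading.
- ctrl.calibration(name): a dict with "fx", "fy", "cx", "cy" (pixels), "view" (4x4, takes a point from world to camera coordinates). Camera axes: x right, y down, z forward; pixel columns grow to the right and rows downward; lengths in mm; the calibration is good to about 2 mm. A picture is of the moment at which its call begins. calibration takes no time and is no camera call.
- ctrl.finish_job(): hands the job in; it is judged then, once.
Trained networks look in the newest picture that a camera, given by its name, has taken for a name from the list of things; names that differ only in an ending like _2 or _b are one class to them, and where a whole thing is asked for, a point or a joint stands for the part that bears it (a point fixed in the world has none). Each returns a list of dicts, best first, with "conf" (0 to 1); they miss things now and then, are a little off and sometimes report something else, mostly with a low value. They report only what shows in the picture. A call takes as long as a camera call.
- ctrl.search_frame(camera, query): "box" ([left, top, right, bottom] in pixels, round what is visible of it).
- ctrl.place_of(camera, query): "uv" ([column, row] in pixels: a listed point, or the origin of a listed thing).
The state is a dict: "time_s": time; "joints": joint angles; "dq": joint speeds; "tau": joint torques, N m; "eef_pos": TCP position; "ee_rot": TCP orientation; "force": force on the tool from outside, world axes, zero at the start; "wrist_torque": the same for the moment, N m; "grip_width": opening from 0.0 (shut) to 1.0 (fully open); "grip_force": force on a finger pad.
Only numpy, scipy, OpenCV 4.12 (cv2) and the standard library are available. Lean on these libraries where they do the work, as an engineer would, in place of code of your own. Each camera call takes 0.05 s, during which the arm holds its last target. There are 200 camera calls.

## Task

This air nutrunner is going onto a spring balancer, so its hanger must sit where the tool balances. Slide the hanger along the tube, trying it with small lifts by the bail, until the tool hangs level; then lift it by the bail's crossbar a good 4 cm clear of its rest, let it hang there still and level for a moment, and lay it gently back in both forks the same way round, and let go. Do not let the tool tip steeply, do not press it hard into the rest, and leave the things around it alone.

Things in the scene. Friction and masses are not known exactly. Their poses are not given: they have to be found in the camera images.
- nutrunner: Loose air tool, 430 mm long: long aluminium tube 30 mm thick, angle head at one end, black motor end at the other; 0.6 to 1.0 kg. Origin on the tube's axis at mid-length, x along it to the head, z up as it lies (square drive down, 59 mm below the axis). Insides vary: the balance point is unknown, x = -40 to +60 mm; the centre of mass is up to 8 mm below the axis.
- head_end (a point): Point on the tool's axis in the middle of the angle head, at x = +176 mm of the nutrunner. Endwise the tool has about 8 mm of play either way in the rest, where each fork stands between a 38 mm flange (95 to 101 mm from mid tube) and a 42 mm housing (from 129 mm).
- motor_tip (a point): Point on the tool's axis at the rear face of the black motor housing, at x = -201 mm of the nutrunner.
- hanger (a joint): Place of the hanger's pin along the tube, m, in the nutrunner's x: 0 mid tube, positive towards the head, range -0.082 to 0.082. The hanger is a steel spring-clip ring 24 mm long, 40 mm across, with two ears holding a cross pin 40 mm above the tube's axis. It slides when pushed with about 4 N and stays where left.
- bail (a joint): Swivel angle of the bail on the hanger's pin, rad: 0 when square to the tube (a weak spring holds it so), positive when its top leans to the head. With the bail held upright and the tool hanging this shows the tool's tilt: negative when the head is low, positive when the motor end is. Hanging free it tilts about 0.02 rad per mm off balance and settles in about 2 s.
- bail_grip (a point): Middle of the bail's flat steel crossbar, the part to hold, squarely at its middle: 10 mm thick along the tool's axis, 44 mm wide across it, 16 mm high; 42 mm above the pin, 82 mm above the tool's axis. Below are two legs 10 mm thick; about 27 mm free from the bar down to the hanger's ears.
- rest: Fixed bench rest: steel plate 300 x 100 x 8 mm, two uprights with rubber V forks 12 mm thick that carry the tube at x = -115 and +115 mm. Origin under the plate's centre; x along the tool's axis to the head's side, z up. Seated, the tool's axis is 110 mm above the bench; fork tips end within 10 mm of that height.
- rest_seat (a point): Point on the rest midway between the forks where the middle of the tool's axis belongs, 110 mm above the bench.
- parts_bin: Bystander: blue open bin 200 x 280 x 70 mm with cast handles, origin under its centre.
- cast_handle: Bystander: loose bare aluminium casting 150 mm long lying on the bench.
- socket: Bystander: dark steel socket, 28 mm diameter, 38 mm high, standing on the bench.
- carton: Bystander: brown carton 160 x 110 x 60 mm.

How it is judged:
By the outcome, as a careful person would: the job done as asked, in the order asked, and still so for the second after the job is handed in, with the robot touching nothing.
It also fails if it takes over 72 s, if anything falls off the work surface, if the arm or the gripper's body presses on something with over 40 N, if the wrist force passes 120 N, or if a joint passes its speed limit or range.

## Working session

There is one attempt and no reset: what is moved stays moved. The work goes in short steps, Python scripts to look and compute and a tool call to move; the robot and the scene stay as the last step left them, time stands still between calls to the robot, and variables do not carry over. Pictures are saved under pics/ and viewed, at most 10 in all, crops included, and the job is handed in when it is done.

Besides the shell and the picture viewer there is one more tool, called after "Call:" as a command line: name --argument value ..., lists and objects as JSON in quotes. send_rows: Moves the arm, as the interface text tells. Its arguments: {"type":"object","properties":{"targets":{"type":"array"},"grip":{"type":"number"},"squeeze":{"type":"number"}},"required":["targets"]}

```bash
ls; mkdir -p pics
cat > h.py <<'E'
from rig import ctrl
import numpy as np, cv2
def ray(cam,uv):
    c=ctrl.calibration(cam);V=np.array(c["view"]);R=V[:3,:3];t=V[:3,3]
    d=R.T@np.array([(uv[0]-c["cx"])/c["fx"],(uv[1]-c["cy"])/c["fy"],1]);o=-R.T@t
    return o,d
def at_z(cam,uv,z):
    o,d=ray(cam,uv);return o+d*(z-o[2])/d[2]
def proj(cam,p):
    c=ctrl.calibration(cam);V=np.array(c["view"]);q=V[:3,:3]@p+V[:3,3]
    return np.array([c["fx"]*q[0]/q[2]+c["cx"],c["fy"]*q[1]/q[2]+c["cy"]])
def best(cam,q):
    r=ctrl.place_of(cam,q);return (r[0]["uv"],round(r[0]["conf"],2)) if r else (None,0)
Z=dict(head_end=110,motor_tip=110,bail_grip=192,hanger=150,nutrunner=110,rest_seat=110,parts_bin=0,socket=0,carton=0,cast_handle=10,rest=0)
def tri(q):
    (a,ca),(b,cb)=best("scene",q),best("top",q)
    if a is None or b is None:return None
    o1,d1=ray("scene",a);o2,d2=ray("top",b)
    d1=d1/np.linalg.norm(d1);d2=d2/np.linalg.norm(d2)
    s=np.linalg.lstsq(np.c_[d1,-d2],o2-o1,rcond=None)[0]
    p,r=o1+d1*s[0],o2+d2*s[1]
    return (p+r)/2,np.linalg.norm(p-r),ca,cb
E
python3 - <<'E'
from h import *
np.set_printoptions(precision=1,suppress=True)
s=ctrl.sense();print(s)
for c in("scene","top"):
    im,d=ctrl.capture(c);cv2.imwrite(f"pics/{c}0.png",im[:,:,::-1]);o,_=ray(c,(320,240));print(c,o)
    for q,z in Z.items():
        uv,cf=best(c,q)
        if uv is not None: print(c,q,np.array(uv),cf,at_z(c,uv,z))
        else: print(c,q,None)
E
```

```text
pics
{'time_s': 0.0, 'joints': array([ 0.9,  0.3,  1.5,  0. ,  1.3, -0.2]), 'dq': array([-0.,  0., -0.,  0.,  0., -0.]), 'tau': array([  0. , -41.2, -26. ,  -0. ,   0. ,   0. ]), 'eef_pos': array([236.6, 468.4, 230.7]), 'ee_rot': array([-0. ,  0.2,  1. , -0. ]), 'force': array([0.2, 0.9, 0.4]), 'wrist_torque': array([ 0.,  0., -0.]), 'grip_force': 0.0, 'grip_width': 1.0002632154585331}
scene [1387.9 -381.2 1392.3]
scene head_end [360.6 183.5] 0.84 [510.6 180.6 110. ]
scene motor_tip [247.5 240.7] 0.74 [ 565.5 -190.3  110. ]
scene bail_grip [289.  202.9] 0.48 [549.8 -59.9 192. ]Traceback (most recent call last):
  File "<stdin>", line 7, in <module>
  File "h.py", line 13, in best
    r=ctrl.place_of(cam,q);return (r[0]["uv"],round(r[0]["conf"],2)) if r else (None,0)
ValueError: it knows: bail_grip, carton, cast_handle, head_end, motor_tip, nutrunner, parts_bin, rest, rest_seat, socket
```

```bash
python3 -c "
import cv2,numpy as np
print(cv2.imread('pics/scene0.png').shape)"
```

```text
(480, 640, 3)
```

View pics/scene0.png

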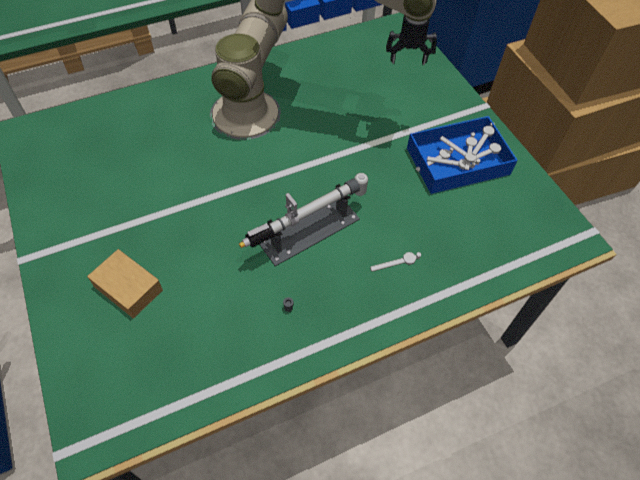

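The scene view shows the tool from its motor tip at about (245,242) to the head at (362,183), with the bail at about (291,203). The bystanders are well away from it.

```bash
sed -i 's/hanger=150,//' h.py
python3 - <<'E'
from h import *
np.set_printoptions(precision=1,suppress=True)
im,d=ctrl.capture("top");cv2.imwrite("pics/top0.png",im[:,:,::-1]);np.save("d0.npy",d)
print(ray("top",(320,240)),{k:v for k,v in ctrl.calibration("top").items() if k!="view"})
for q,z in Z.items():
    uv,cf=best("top",q)
    if uv is not None: print(q,np.array(uv),cf,at_z("top",uv,z))
    else: print(q,None)
for q in("head_end","motor_tip","bail_grip"): print(q,tri(q))
E
```

```text
(array([ 481.8,   13.6, 1657.3]), array([ 0.1, -0. , -1. ])) {'fx': 528.3472411828725, 'fy': 528.3472411828725, 'cx': 314.22630808819457, 'cy': 240.40990737579952}
head_end [255.5 278.2] 0.68 [511.5 184.  110. ]
motor_tip [380.9 256.3] 0.81 [ 568.1 -184.3  110. ]
bail_grip [337.5 263. ] 0.49 [547.4 -52.8 192. ]
nutrunner [314.8 267.9] 0.83 [538.1  10.2 110. ]
rest_seat [319. 272.] 0.78 [525.9  -1.8 110. ]
parts_bin [139.1 288.7] 0.65 [488.3 560.    0. ]
socket [363.3 205.8] 0.64 [ 735.5 -147.6    0. ]
carton [485.6 274. ] 0.92 [ 512.2 -524.4    0. ]
cast_handle [260.9 206. ] 0.54 [739.9 175.7  10. ]
rest [316.  267.4] 0.96 [543.6   6.2   0. ]
head_end (array([510.8, 182.5, 109.4]), np.float64(3.514310845206926), 0.84, 0.68)
motor_tip (array([ 567. , -187.3,  110.1]), np.float64(6.501389002846103), 0.74, 0.81)
bail_grip (array([546.6, -55.7, 185.8]), np.float64(5.604335565992986), 0.48, 0.49)
```

View pics/top0.png

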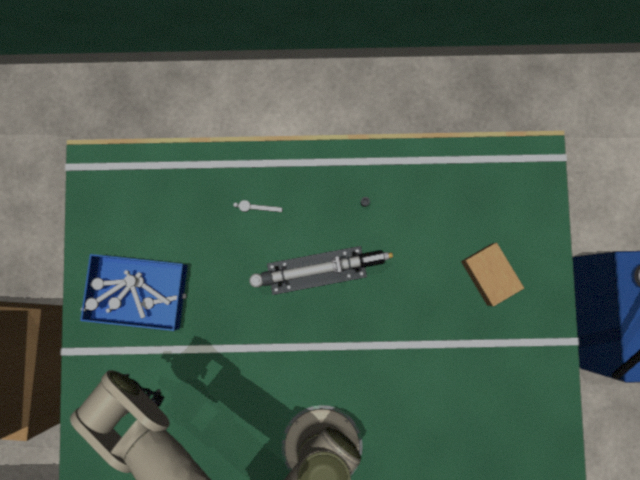

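The top view shows the tool from the head at (253,280) to the motor tip at (393,256), with the bail at about (338,264). Both cameras agree that the axis is at z≈110. Next I'll refine the bail from depth and work out the spin.

Run:
```python
from h import *
np.set_printoptions(precision=2,suppress=True)
def cloud(cam,d):
    c=ctrl.calibration(cam);V=np.array(c["view"]);v,u=np.mgrid[:480,:640]
    P=np.stack([(u-c["cx"])/c["fx"]*d,(v-c["cy"])/c["fy"]*d,d],-1)
    return (P-V[:3,3])@V[:3,:3]
u=np.array([-.151,.9885]);n=np.array([u[1],-u[0]])
dt=np.load("d0.npy");_,ds=ctrl.capture("scene")
for cam,d in(("top",dt),("scene",ds)):
    P=cloud(cam,d)[d>0]
    r=P[:,:2]-[537,10];a=r@u;b=r@n
    m=(abs(b)<30)&(abs(a)<90)&(P[:,2]>160)&(P[:,2]<215)
    print(cam,m.sum(),np.c_[a,b,P[:,2]][m][:25].tolist() if 0 else (a[m].min(),a[m].max(),b[m].min(),b[m].max(),P[m,2].max(),P[m].mean(0)))
    m2=m&(P[:,2]>184);print("bar",m2.sum(),np.median(a[m2]),np.mean(b[m2]),np.percentile(P[m2,2],[5,50,95]),P[m2].mean(0))
    m=(abs(a)<95)&(P[:,2]>117)&(P[:,2]<135)&(abs(b)<20)
    X=P[m,:2];cc=X.mean(0);w=np.linalg.svd(X-cc)[2][0] if m.sum()<5000 else 0
    print("tube",m.sum(),cc,w)
s=ctrl.sense();w,x,y,z=s["ee_rot"];print(s["ee_rot"],"y yaw",np.arctan2(1-2*x*x-2*z*z,2*(x*y-w*z)),"tool yaw",np.arctan2(u[1],u[0]))
```

```text
top 63 (np.float64(-69.73024090588478), np.float64(-56.470937762402336), np.float64(-22.30873386034942), np.float64(20.00411712456524), np.float64(206.32376533022375), array([545.34, -53.28, 197.93]))
bar 61 -64.22606939931963 -1.1737234705458393 [192.44 199.35 204.78] [545.5  -53.45 198.92]
tube 539 [534.    13.82] [ 0.16 -0.99]
scene 117 (np.float64(-71.87800876684634), np.float64(-57.25692503043279), np.float64(-23.66260934516456), np.float64(28.02273875449201), np.float64(205.38628012620453), array([550.25, -54.01, 189.16]))
bar 82 -65.61658352304795 3.194737082939891 [187.47 198.56 204.18] [549.97 -53.77 197.22]
tube 499 [539.29  10.71] [-0.18  0.98]
[-0.    0.23  0.97  0.  ] y yaw 1.10297554234565 tool yaw 1.7223812191732408
```

Call:
send_rows --targets '[{"offset": [2, -3.3, 1], "spin": 0.08}, {"offset": [4, -6.6, 2], "spin": 0.16}, {"offset": [6, -9.9, 3], "spin": 0.24}, {"offset": [8, -13.2, 3], "spin": 0.32}, {"offset": [10, -16.5, 3], "spin": 0.4}, {"offset": [12, -19.8, 3], "spin": 0.48}, {"offset": [14, -23.1, 3], "spin": 0.56}, {"offset": [16, -26.4, 3], "spin": 0.62}]' --grip 1 --squeeze 60

```text
time_s: 1.77
eef_pos: [397.3, 202.8, 261.5]
ee_rot: [0.0, -0.078, 0.997, 0.0]
force: [0.9, -0.1, 0.0]
grip_width: 1.002
grip_force: 0.0
```

Call:
send_rows --targets '[{"offset": [2, -3.3, 0]}, {"offset": [4, -6.6, 0]}, {"offset": [6, -9.9, 0]}, {"offset": [8, -13.2, 0]}, {"offset": [10, -16.8, 0]}, {"offset": [12, -20.4, -1]}, {"offset": [14, -24, -2]}, {"offset": [15.1, -25.8, -3]}]'

```text
invalid input
```

Call:
send_rows --targets '[{"offset": [2, -3.3, 0], "spin": 0}, {"offset": [4, -6.6, 0], "spin": 0}, {"offset": [6, -9.9, 0], "spin": 0}, {"offset": [8, -13.2, 0], "spin": 0}, {"offset": [10, -16.8, 0], "spin": 0}, {"offset": [12, -20.4, -1], "spin": 0}, {"offset": [14, -24, -2], "spin": 0}, {"offset": [15.1, -25.8, -3], "spin": 0}]'

```text
time_s: 2.43
eef_pos: [549.0, -57.1, 230.6]
ee_rot: [0.0, -0.075, 0.997, -0.0]
force: [0.5, 0.1, -0.6]
grip_width: 1.001
grip_force: 0.0
```

Call:
send_rows --targets '[{"offset": [0, 0, -2], "spin": 0}, {"offset": [0, 0, -4], "spin": 0}, {"offset": [0, 0, -5.4], "spin": 0}, {"offset": [0, 0, -5.4], "spin": 0}]'

```text
time_s: 2.77
eef_pos: [546.5, -53.2, 174.4]
ee_rot: [-0.002, -0.076, 0.997, 0.001]
force: [-0.4, -0.1, -1.3]
grip_width: 1.004
grip_force: 0.0
```

Call:
send_rows --targets '[{"offset": [0, 0, -0.4], "spin": 0}, {"offset": [0, 0, -0.4], "spin": 0}, {"offset": [0, 0, -0.4], "spin": 0}, {"offset": [0, 0, -0.4], "spin": 0}, {"offset": [0, 0, -0.4], "spin": 0}, {"offset": [0, 0, -0.4], "spin": 0}]' --grip 0 --squeeze 50

```text
time_s: 3.27
eef_pos: [547.9, -53.4, 173.8]
ee_rot: [0.0, -0.076, 0.997, -0.0]
force: [0.5, -0.3, -0.4]
grip_width: 0.144
grip_force: 0.0
```

```bash
cat >> h.py <<'E'
np.set_printoptions(precision=2,suppress=True)
def st():
    s=ctrl.sense();print("t %.2f"%s["time_s"],"p",s["eef_pos"],"F",s["force"],"M",s["wrist_torque"],"w %.3f gf %.1f"%(s["grip_width"],s["grip_force"]));return s
def look(name,save=False,crop=None):
    for c in("scene","top"):
        im,_=ctrl.capture(c)
        if save:cv2.imwrite(f"pics/{name}_{c}.png",im[:,:,::-1])
    H,M=tri("head_end"),tri("motor_tip")
    print("head",H,"\nmotor",M)
    if H and M:
        v=H[0]-M[0];print("len %.1f tilt(head up +) %.3f yaw %.3f"%(np.linalg.norm(v),v[2]/np.hypot(*v[:2]),np.arctan2(v[1],v[0])))
E
python3 - <<'E'
from h import *
st();s=ctrl.sense();print(s["ee_rot"])
im,_=ctrl.capture("scene");cv2.imwrite("pics/grip.png",cv2.resize(im[140:280,210:390,::-1],None,fx=4,fy=4))
st()
E
```

```text
t 3.27 p [547.9  -53.4  173.76] F [ 0.48 -0.28 -0.44] M [ 0.01 -0.01 -0.  ] w 0.144 gf 0.0
[ 0.   -0.08  1.   -0.  ]
t 3.32 p [547.91 -53.21 173.81] F [-0.45  2.08  3.37] M [0.48 0.09 0.15] w 0.105 gf 50.7
```

View pics/grip.png

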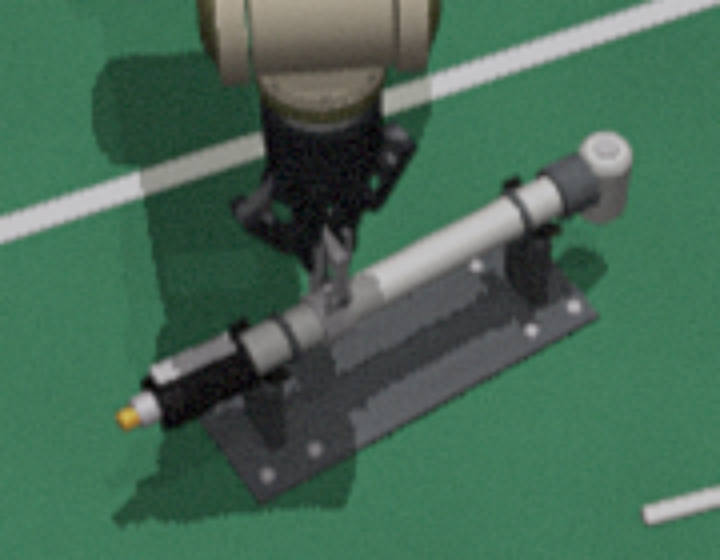

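The bar is gripped (9 mm opening, 50 N) and the tool is still seated. Now a small test lift at this hanger position, about -65 mm.

Call:
send_rows --targets '[{"offset": [0, 0, 0], "spin": 0}, {"offset": [0, 0, 0.3], "spin": 0}, {"offset": [0, 0, 0.6], "spin": 0}, {"offset": [0, 0, 0.8], "spin": 0}, {"offset": [0, 0, 0.8], "spin": 0}, {"offset": [0, 0, 0.8], "spin": 0}, {"offset": [0, 0, 0.8], "spin": 0}, {"offset": [0, 0, 0.8], "spin": 0}]'

```text
time_s: 3.98
eef_pos: [547.6, -53.4, 181.1]
ee_rot: [-0.0, -0.076, 0.997, 0.0]
force: [-1.1, 0.2, -5.5]
grip_width: 0.105
grip_force: 49.4
```

Run:
```python
from h import *
st();look("l1");st()
for i in range(3): ctrl.capture("top");st()
```

```text
t 3.98 p [547.61 -53.42 181.06] F [-1.09  0.22 -5.48] M [0.17 0.18 0.12] w 0.105 gf 49.4
head (array([562.97,  62.42, 240.22]), np.float64(128.81785164309537), 0.87, 0.73) 
motor None
t 4.28 p [547.71 -53.38 181.25] F [-0.8  -0.21 -5.19] M [0.22 0.21 0.15] w 0.109 gf 49.5
t 4.33 p [547.71 -53.38 181.24] F [-1.39  1.88 -5.03] M [0.25 0.26 0.12] w 0.108 gf 49.5
t 4.38 p [547.72 -53.37 181.25] F [-1.22  0.93 -5.07] M [0.16 0.31 0.15] w 0.105 gf 49.5
t 4.43 p [547.71 -53.37 181.25] F [-1.28  0.37 -5.47] M [0.25 0.22 0.1 ] w 0.113 gf 49.5
```

Call:
send_rows --targets '[{"offset": [0, 0, -0.3], "spin": 0}, {"offset": [0, 0, -0.6], "spin": 0}, {"offset": [0, 0, -0.8], "spin": 0}, {"offset": [0, 0, -0.8], "spin": 0}, {"offset": [-0.05, 0.3, -0.8], "spin": 0}, {"offset": [-0.14, 0.9, -0.8], "spin": 0}, {"offset": [-0.23, 1.5, -0.8], "spin": 0}, {"offset": [-0.31, 2.0, -0.8], "spin": 0}]'

```text
time_s: 5.1
eef_pos: [544.8, -33.2, 173.8]
ee_rot: [0.001, -0.076, 0.997, -0.0]
force: [0.2, -4.1, 3.7]
grip_width: 0.105
grip_force: 50.6
```

Run:
```python
from h import *
st();im,_=ctrl.capture("scene");cv2.imwrite("pics/slide.png",cv2.resize(im[140:280,210:390,::-1],None,fx=4,fy=4))
st()
```

```text
t 5.10 p [544.82 -33.15 173.85] F [ 0.25 -4.11  3.71] M [-0.84  0.19  0.18] w 0.105 gf 50.6
t 5.15 p [544.65 -32.29 173.8 ] F [-1.21 -3.    3.29] M [-0.68  0.16  0.19] w 0.110 gf 50.7
```

View pics/slide.png

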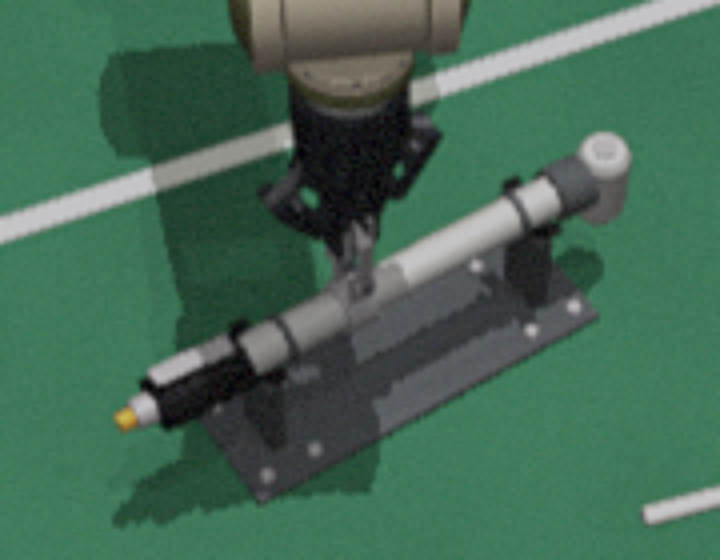

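The hanger slid about 20 mm under roughly 4 N and the tool stayed put (motor tip still at crop (127,419)). I'll carry on sliding to about +25 mm, then test lift from the other side.

Call:
send_rows --targets '[{"offset": [-0.13, 0.9, 0.04], "spin": 0}, {"offset": [-0.26, 1.8, 0.04], "spin": 0}, {"offset": [-0.4, 2.7, 0.04], "spin": 0}, {"offset": [-0.55, 3.6, 0.04], "spin": 0}, {"offset": [-0.7, 4.5, 0.04], "spin": 0}, {"offset": [-0.82, 5.4, 0.04], "spin": 0}, {"offset": [-0.96, 6.3, 0.04], "spin": 0}, {"offset": [-1.05, 6.9, 0.04], "spin": 0}]'

```text
time_s: 5.82
eef_pos: [533.6, 36.6, 173.8]
ee_rot: [-0.0, -0.076, 0.997, -0.0]
force: [-2.1, -4.7, 3.3]
grip_width: 0.108
grip_force: 50.7
```

Call:
send_rows --targets '[{"offset": [0, 0, 0], "spin": 0}, {"offset": [0, 0, 0.3], "spin": 0}, {"offset": [0, 0, 0.6], "spin": 0}, {"offset": [0, 0, 0.8], "spin": 0}, {"offset": [0, 0, 0.8], "spin": 0}, {"offset": [0, 0, 0.8], "spin": 0}, {"offset": [0, 0, 0.8], "spin": 0}, {"offset": [0, 0, 0.8], "spin": 0}]'

```text
time_s: 6.48
eef_pos: [534.1, 35.7, 181.5]
ee_rot: [-0.0, -0.076, 0.997, 0.0]
force: [0.4, 0.7, -5.5]
grip_width: 0.107
grip_force: 49.3
```

Run:
```python
from h import *
st();look("l2",True);st()
for i in range(3): ctrl.capture("top");st()
```

```text
t 6.48 p [534.08  35.66 181.46] F [ 0.43  0.7  -5.5 ] M [ 0.1  -0.11  0.02] w 0.107 gf 49.3
head None 
motor (array([ 569.87, -188.22,  117.28]), np.float64(4.00175549203723), 0.57, 0.86)
t 6.78 p [534.12  35.59 181.64] F [-0.56  0.6  -4.61] M [ 0.05 -0.09  0.05] w 0.108 gf 49.3
t 6.83 p [534.13  35.6  181.67] F [-0.07  1.47 -6.1 ] M [ 0.05 -0.08  0.04] w 0.107 gf 49.3
t 6.88 p [534.14  35.59 181.69] F [-0.07  0.21 -6.52] M [ 0.02 -0.09  0.06] w 0.109 gf 49.3
t 6.93 p [534.15  35.59 181.7 ] F [ 0.86  0.96 -6.89] M [ 0.05 -0.03  0.04] w 0.108 gf 49.3
```

Run:
```python
from h import *
st();im,_=ctrl.capture("scene");a=cv2.resize(im[140:280,210:390,::-1],None,fx=4,fy=4)
st();cv2.imwrite("pics/l2.png",a)
look("x");st()
```

```text
t 6.93 p [534.15  35.59 181.7 ] F [ 0.86  0.96 -6.89] M [ 0.05 -0.03  0.04] w 0.108 gf 49.3
t 6.98 p [534.15  35.57 181.71] F [ 0.2   0.36 -6.78] M [ 0.03 -0.06  0.01] w 0.106 gf 49.3
head (array([518.92, 172.8 , 140.09]), np.float64(4.792163604665517), 0.58, 0.65) 
motor None
t 7.28 p [534.14  35.59 181.71] F [ 0.64  0.33 -5.89] M [ 0.06 -0.1   0.04] w 0.106 gf 49.3
```

View pics/l2.png

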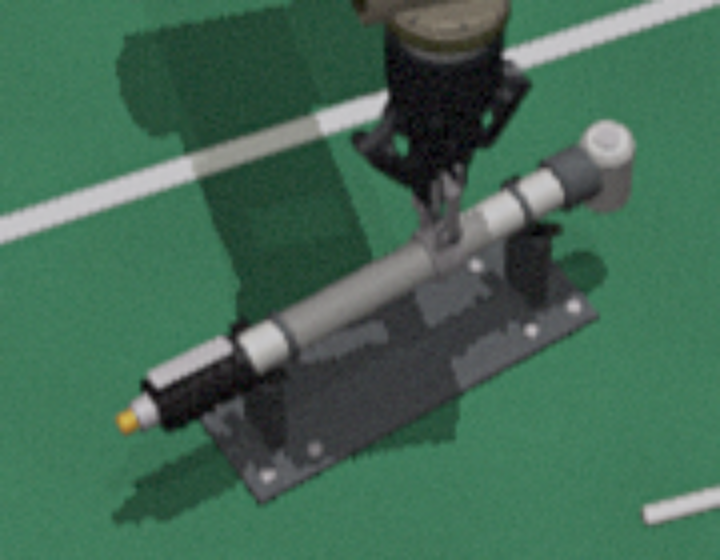

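The motor end is still resting and the head end has lifted, so the balance point is below +25. The forces give about 0.8 kg and c ≈ -5 mm. I'll slide there and lift.

Call:
send_rows --targets '[{"offset": [0, 0, -0.3], "spin": 0}, {"offset": [0, 0, -0.6], "spin": 0}, {"offset": [0, 0, -0.76], "spin": 0}, {"offset": [0, 0, -0.76], "spin": 0}, {"offset": [0.12, -0.8, -0.76], "spin": 0}, {"offset": [0.25, -1.6, -0.76], "spin": 0}, {"offset": [0.37, -2.4, -0.76], "spin": 0}, {"offset": [0.48, -3.1, -0.76], "spin": 0}]'

```text
time_s: 7.95
eef_pos: [538.9, 4.0, 174.1]
ee_rot: [-0.0, -0.076, 0.997, 0.0]
force: [-2.3, 4.9, -2.6]
grip_width: 0.106
grip_force: 50.0
```

Call:
send_rows --targets '[{"offset": [0, 0, 0], "spin": 0}, {"offset": [0, 0, 0], "spin": 0}, {"offset": [0, 0, 0.2], "spin": 0}, {"offset": [0, 0, 0.4], "spin": 0}, {"offset": [0, 0, 0.6], "spin": 0}, {"offset": [0, 0, 0.8], "spin": 0}, {"offset": [0, 0, 1.0], "spin": 0}, {"offset": [0, 0, 1.2], "spin": 0}]'

```text
time_s: 8.62
eef_pos: [539.0, 4.7, 186.3]
ee_rot: [0.0, -0.076, 0.997, -0.0]
force: [0.5, -0.0, -6.8]
grip_width: 0.107
grip_force: 49.2
```

Call:
send_rows --targets '[{"offset": [0, 0, 0], "spin": 0}, {"offset": [0, 0, 0], "spin": 0}, {"offset": [0, 0, 0], "spin": 0}, {"offset": [0, 0, 0], "spin": 0}, {"offset": [0, 0, 0], "spin": 0}, {"offset": [0, 0, 0], "spin": 0}, {"offset": [0, 0, 0], "spin": 0}, {"offset": [0, 0, 0], "spin": 0}]'

```text
time_s: 9.28
eef_pos: [538.9, 4.6, 186.0]
ee_rot: [-0.0, -0.076, 0.997, 0.0]
force: [-0.8, 0.1, -7.2]
grip_width: 0.105
grip_force: 49.2
```

Run:
```python
from h import *
st();look("l3",True);st();look("l3b");st()
im=cv2.imread("pics/l3_scene.png");cv2.imwrite("pics/l3c.png",cv2.resize(im[140:280,210:390],None,fx=4,fy=4))
```

```text
t 9.28 p [538.93   4.61 186.05] F [-0.78  0.12 -7.2 ] M [ 0.03  0.02 -0.1 ] w 0.105 gf 49.2
head (array([518.82, 166.08, 158.48]), np.float64(4.166718934968372), 0.57, 0.96) 
motor (array([ 566.51, -199.78,  115.73]), np.float64(2.2858978395394254), 0.57, 0.9)
len 371.4 tilt(head up +) 0.116 yaw 1.700
t 9.58 p [538.94   4.59 186.11] F [-0.71  0.63 -6.57] M [-0.05 -0.01 -0.02] w 0.105 gf 49.2
head None 
motor (array([ 564.59, -187.38,  115.7 ]), np.float64(6.464502696416889), 0.75, 0.84)
t 9.88 p [538.94   4.6  186.08] F [ 0.11  0.12 -6.26] M [ 0.05  0.02 -0.02] w 0.109 gf 49.2
```

View pics/l3c.png

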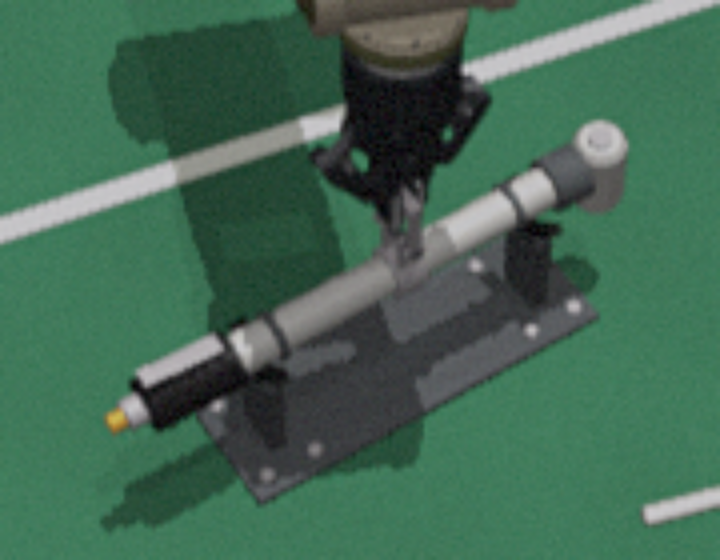

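The tool has been dragged about 8 mm toward the motor (tip at crop (115,420)). The head is up and the motor end still rests, so the hanger must go further motorward. I'll lower fully first so the forks hold the tool.

Call:
send_rows --targets '[{"offset": [0, 0, -0.4], "spin": 0}, {"offset": [0, 0, -0.8], "spin": 0}, {"offset": [0, 0, -1.1], "spin": 0}, {"offset": [0, 0, -1.26], "spin": 0}, {"offset": [0, 0, -1.26], "spin": 0}, {"offset": [0.06, -0.4, -1.26], "spin": 0}, {"offset": [0.12, -0.8, -1.26], "spin": 0}, {"offset": [0.19, -1.2, -1.26], "spin": 0}]'

```text
time_s: 10.55
eef_pos: [540.9, -7.5, 173.8]
ee_rot: [0.0, -0.076, 0.997, 0.0]
force: [-2.5, 4.1, 2.4]
grip_width: 0.105
grip_force: 50.7
```

Call:
send_rows --targets '[{"offset": [0, 0, 0], "spin": 0}, {"offset": [0, 0, 0], "spin": 0}, {"offset": [0, 0, 0.2], "spin": 0}, {"offset": [0, 0, 0.4], "spin": 0}, {"offset": [0, 0, 0.6], "spin": 0}, {"offset": [0, 0, 0.8], "spin": 0}, {"offset": [0, 0, 1.0], "spin": 0}, {"offset": [0, 0, 1.2], "spin": 0}]'

```text
time_s: 11.22
eef_pos: [540.6, -6.9, 185.2]
ee_rot: [-0.0, -0.076, 0.997, 0.001]
force: [-0.3, 3.2, -8.2]
grip_width: 0.108
grip_force: 49.0
```

Call:
send_rows --targets '[{"offset": [0, 0, 0], "spin": 0}, {"offset": [0, 0, 0], "spin": 0}, {"offset": [0, 0, 0], "spin": 0}, {"offset": [0, 0, 0], "spin": 0}, {"offset": [0, 0, 0], "spin": 0}, {"offset": [0, 0, 0], "spin": 0}, {"offset": [0, 0, 0], "spin": 0}, {"offset": [0, 0, 0], "spin": 0}]'

```text
time_s: 11.88
eef_pos: [540.8, -7.4, 185.5]
ee_rot: [-0.0, -0.076, 0.997, 0.0]
force: [-1.3, 3.4, -8.5]
grip_width: 0.1
grip_force: 49.0
```

```bash
cat >> h.py <<'E'
def cloud(cam,d):
    c=ctrl.calibration(cam);V=np.array(c["view"]);v,u=np.mgrid[:480,:640]
    P=np.stack([(u-c["cx"])/c["fx"]*d,(v-c["cy"])/c["fy"]*d,d],-1)
    return (P-V[:3,3])@V[:3,:3]
def tubefit():
    "tilt from the ridge height of the tube against place along the axis"
    u=np.array([-.155,.988]);n=np.array([u[1],-u[0]])
    for cam in("top","scene"):
        _,d=ctrl.capture(cam);P=cloud(cam,d)[d>0];r=P[:,:2]-[537,10];a=r@u;b=r@n
        A=[];Zt=[];N=[]
        for lo in np.arange(-200,200,8):
            m=(a>lo)&(a<lo+8)&(abs(b)<25)&(P[:,2]>80)&(P[:,2]<175)
            N.append(m.sum())
            if m.sum()>3:A.append(lo+4);Zt.append(np.percentile(P[m,2],85))
        A=np.array(A);Zt=np.array(Zt);k=abs(A)<95
        print(cam,np.c_[A,Zt].round(0).astype(int).tolist())
E
python3 - <<'E'
from h import *
st();look("l4",True);tubefit();st()
E
```

```text
t 11.88 p [540.82  -7.41 185.46] F [-1.33  3.43 -8.54] M [0.69 0.22 0.04] w 0.100 gf 49.0
head (array([517.49, 165.44, 117.66]), np.float64(2.4325741894405244), 0.79, 0.91) 
motor (array([ 563.65, -201.46,  136.2 ]), np.float64(5.191174941863179), 0.85, 0.58)
len 370.3 tilt(head up +) -0.050 yaw 1.696
top [[-196, 167], [-188, 165], [-180, 166], [-172, 162], [-164, 163], [-156, 161], [-148, 159], [-140, 151], [-132, 147], [-124, 145], [-116, 142], [68, 132], [76, 133], [84, 132], [92, 132], [100, 130], [108, 128], [116, 128], [124, 133], [132, 132], [140, 131], [148, 133], [156, 135], [164, 134], [172, 134], [180, 132]]
scene [[-196, 167], [-188, 166], [-180, 163], [-172, 164], [-164, 163], [-156, 161], [-148, 157], [-140, 152], [-132, 146], [-124, 144], [-116, 143], [-108, 146], [-100, 144], [-92, 142], [-84, 142], [-76, 143], [-68, 142], [-60, 141], [-52, 140], [-44, 139], [-36, 138], [-28, 147], [-20, 167], [-12, 165], [-4, 132], [4, 134], [12, 136], [20, 135], [28, 134], [36, 134], [44, 134], [52, 132], [60, 133], [68, 132], [76, 130], [84, 130], [92, 132], [100, 129], [108, 126], [116, 129], [124, 133], [132, 132], [140, 131], [148, 132], [156, 133], [164, 134], [172, 134], [180, 130]]
t 12.28 p [540.85  -7.4  185.49] F [-1.    3.17 -8.82] M [0.65 0.19 0.02] w 0.108 gf 49.0
```

Now the head is slightly low, and a side force of about 3 N shows the tool jammed against the end stop. I'll shift the whole tool 8 mm headward and up 6 mm so it hangs free, then measure.

Call:
send_rows --targets '[{"offset": [-0.04, 0.2, 0.2], "spin": 0}, {"offset": [-0.06, 0.4, 0.4], "spin": 0}, {"offset": [-0.09, 0.6, 0.6], "spin": 0}, {"offset": [-0.12, 0.8, 0.6], "spin": 0}, {"offset": [-0.12, 0.8, 0.6], "spin": 0}, {"offset": [-0.12, 0.8, 0.6], "spin": 0}, {"offset": [-0.12, 0.8, 0.6], "spin": 0}, {"offset": [-0.12, 0.8, 0.6], "spin": 0}]'

```text
time_s: 12.95
eef_pos: [539.7, 0.6, 191.4]
ee_rot: [-0.0, -0.076, 0.997, 0.0]
force: [-0.8, 0.4, -6.2]
grip_width: 0.108
grip_force: 49.2
```

Call:
send_rows --targets '[{"offset": [0, 0, 0], "spin": 0}, {"offset": [0, 0, 0], "spin": 0}, {"offset": [0, 0, 0], "spin": 0}, {"offset": [0, 0, 0], "spin": 0}, {"offset": [0, 0, 0], "spin": 0}, {"offset": [0, 0, 0], "spin": 0}, {"offset": [0, 0, 0], "spin": 0}, {"offset": [0, 0, 0], "spin": 0}]'

```text
time_s: 13.62
eef_pos: [539.7, 0.6, 191.5]
ee_rot: [0.0, -0.076, 0.997, 0.0]
force: [-0.5, 0.7, -6.9]
grip_width: 0.106
grip_force: 49.2
```

```bash
cat >> h.py <<'E'
def tilt():
    "tilt (head up +) and axis height at mid, from the tube's ridge in the scene depth"
    u=np.array([-.155,.988]);n=np.array([u[1],-u[0]])
    _,d=ctrl.capture("scene");P=cloud("scene",d)[d>0];r=P[:,:2]-[537,10];a=r@u;b=r@n
    q=ctrl.sense()["eef_pos"][:2]-[537,10];h=q@u
    A=[];Zt=[]
    for lo in np.arange(-92,92,4):
        if abs(lo+2-h)<28:continue
        m=(a>lo)&(a<lo+4)&(abs(b)<25)&(P[:,2]>80)&(P[:,2]<185)
        if m.sum()>3:A.append(lo+2);Zt.append(np.percentile(P[m,2],80))
    A=np.array(A);Zt=np.array(Zt);p=np.polyfit(A,Zt,1);k=abs(np.polyval(p,A)-Zt)<4;p=np.polyfit(A[k],Zt[k],1)
    print("t %.2f tilt %.3f rad, ridge mid %.1f, n %d res %.1f, bail at rest-a %.1f"%(ctrl.sense()["time_s"],p[0],p[1],k.sum(),np.std(np.polyval(p,A[k])-Zt[k]),h))
E
python3 - <<'E'
from h import *
st()
for i in range(4): tilt()
look("l5");tilt();tilt();st()
E
```

```text
t 13.62 p [539.66   0.61 191.5 ] F [-0.54  0.67 -6.92] M [-0.02  0.04 -0.04] w 0.106 gf 49.2
t 13.67 tilt -0.122 rad, ridge mid 141.3, n 32 res 1.1, bail at rest-a -9.7
t 13.72 tilt -0.121 rad, ridge mid 141.3, n 32 res 0.9, bail at rest-a -9.7
t 13.77 tilt -0.127 rad, ridge mid 141.5, n 32 res 1.0, bail at rest-a -9.7
t 13.82 tilt -0.121 rad, ridge mid 141.5, n 32 res 1.1, bail at rest-a -9.7
head (array([511.45, 170.69, 119.11]), np.float64(0.3029474513258716), 0.56, 0.97) 
motor (array([ 567.63, -188.04,  140.08]), np.float64(0.9909938659311105), 0.87, 0.72)
len 363.7 tilt(head up +) -0.058 yaw 1.726
t 14.17 tilt -0.119 rad, ridge mid 141.6, n 32 res 1.1, bail at rest-a -9.7
t 14.22 tilt -0.121 rad, ridge mid 141.5, n 32 res 1.2, bail at rest-a -9.7
t 14.22 p [539.64   0.61 191.5 ] F [ 0.21 -0.45 -6.23] M [0.01 0.08 0.05] w 0.104 gf 49.2
```

Call:
send_rows --targets '[{"offset": [0, 0, -0.5], "spin": 0}, {"offset": [0, 0, -1.0], "spin": 0}, {"offset": [0, 0, -1.4], "spin": 0}, {"offset": [0, 0, -1.65], "spin": 0}, {"offset": [0, 0, -1.78], "spin": 0}, {"offset": [0, 0, -1.78], "spin": 0}, {"offset": [-0.04, 0.3, -1.78], "spin": 0}, {"offset": [-0.09, 0.6, -1.78], "spin": 0}]'

```text
time_s: 14.88
eef_pos: [538.8, 6.1, 173.9]
ee_rot: [0.0, -0.076, 0.997, -0.001]
force: [-1.6, -3.6, -1.9]
grip_width: 0.103
grip_force: 49.9
```

Run:
```python
from h import *
st();tilt();tilt();tilt();st()
```

```text
t 14.88 p [538.76   6.11 173.9 ] F [-1.64 -3.57 -1.92] M [-0.86  0.61  0.18] w 0.103 gf 49.9
t 14.93 tilt -0.003 rad, ridge mid 125.0, n 32 res 1.2, bail at rest-a -3.5
t 14.98 tilt -0.002 rad, ridge mid 125.6, n 32 res 1.2, bail at rest-a -3.6
t 15.03 tilt 0.006 rad, ridge mid 125.5, n 32 res 1.3, bail at rest-a -3.7
t 15.03 p [538.72   6.57 173.89] F [-2.63 -3.02 -1.53] M [-0.71  0.65  0.22] w 0.102 gf 50.1
```

Call:
send_rows --targets '[{"offset": [0, 0, 0], "spin": 0}, {"offset": [0, 0, 0.2], "spin": 0}, {"offset": [0, 0, 0.5], "spin": 0}, {"offset": [0, 0, 0.8], "spin": 0}, {"offset": [0, 0, 1.1], "spin": 0}, {"offset": [0, 0, 1.4], "spin": 0}, {"offset": [0, 0, 1.8], "spin": 0}, {"offset": [0, 0, 1.8], "spin": 0}]'

```text
time_s: 15.7
eef_pos: [539.2, 6.6, 192.7]
ee_rot: [0.001, -0.076, 0.997, -0.0]
force: [0.7, 0.1, -6.8]
grip_width: 0.108
grip_force: 49.3
```

Call:
send_rows --targets '[{"offset": [0, 0, 0], "spin": 0}, {"offset": [0, 0, 0], "spin": 0}, {"offset": [0, 0, 0], "spin": 0}, {"offset": [0, 0, 0], "spin": 0}, {"offset": [0, 0, 0], "spin": 0}, {"offset": [0, 0, 0], "spin": 0}, {"offset": [0, 0, 0], "spin": 0}, {"offset": [0, 0, 0], "spin": 0}]'

```text
time_s: 16.37
eef_pos: [538.7, 6.6, 191.7]
ee_rot: [-0.0, -0.076, 0.997, 0.0]
force: [-0.4, 0.3, -6.9]
grip_width: 0.106
grip_force: 49.2
```

Call:
send_rows --targets '[{"offset": [0, 0, 0], "spin": 0}, {"offset": [0, 0, 0], "spin": 0}, {"offset": [0, 0, 0], "spin": 0}, {"offset": [0, 0, 0], "spin": 0}, {"offset": [0, 0, 0], "spin": 0}, {"offset": [0, 0, 0], "spin": 0}, {"offset": [0, 0, 0], "spin": 0}, {"offset": [0, 0, 0], "spin": 0}]'

```text
time_s: 17.03
eef_pos: [538.8, 6.6, 191.7]
ee_rot: [-0.0, -0.076, 0.997, 0.0]
force: [-0.5, 0.5, -7.4]
grip_width: 0.105
grip_force: 49.2
```

Run:
```python
from h import *
st()
for i in range(8): tilt()
st()
```

```text
t 17.03 p [538.75   6.61 191.71] F [-0.51  0.47 -7.39] M [ 0.01  0.07 -0.01] w 0.105 gf 49.2
t 17.08 tilt -0.131 rad, ridge mid 142.3, n 32 res 1.2, bail at rest-a -3.7
t 17.13 tilt -0.126 rad, ridge mid 142.2, n 32 res 1.0, bail at rest-a -3.6
t 17.18 tilt -0.127 rad, ridge mid 142.3, n 32 res 1.0, bail at rest-a -3.6
t 17.23 tilt -0.130 rad, ridge mid 142.1, n 32 res 1.1, bail at rest-a -3.6
t 17.28 tilt -0.127 rad, ridge mid 142.4, n 32 res 1.1, bail at rest-a -3.6
t 17.33 tilt -0.129 rad, ridge mid 142.6, n 32 res 1.1, bail at rest-a -3.6
t 17.38 tilt -0.130 rad, ridge mid 142.1, n 32 res 1.1, bail at rest-a -3.6
t 17.43 tilt -0.133 rad, ridge mid 142.4, n 32 res 1.1, bail at rest-a -3.6
t 17.43 p [538.76   6.6  191.72] F [ 0.68  0.98 -7.55] M [ 0.   -0.02  0.04] w 0.102 gf 49.2
```

```bash
cat >> h.py <<'E'
def ends():
    u=np.array([-.155,.988]);n=np.array([u[1],-u[0]])
    for cam in("scene","top"):
        _,d=ctrl.capture(cam);P=cloud(cam,d)[d>0];r=P[:,:2]-[537,10];a=r@u;b=r@n
        m=(abs(a)<240)&(abs(b)<12)&(P[:,2]>85)&(P[:,2]<175);x=np.sort(a[m]);print(cam,"ends",x[[2,5,10,-11,-6,-3]],m.sum())
E
python3 - <<'E'
from h import *
ends();ends()
E
```

```text
scene ends [-225.92 -225.4  -222.95  185.43  188.52  191.22] 1035
top ends [-225.27 -223.23 -221.5   186.59  189.93  190.62] 601
scene ends [-225.93 -225.11 -223.24  184.1   187.75  190.41] 1080
top ends [-225.98 -224.28 -221.51  187.49  189.82  191.2 ] 590
```

Call:
send_rows --targets '[{"offset": [0, 0, -0.5], "spin": 0}, {"offset": [0, 0, -1.0], "spin": 0}, {"offset": [0, 0, -1.4], "spin": 0}, {"offset": [0, 0, -1.7], "spin": 0}, {"offset": [0, 0, -1.84], "spin": 0}, {"offset": [0, 0, -1.84], "spin": 0}]'

```text
time_s: 18.13
eef_pos: [538.8, 6.4, 173.9]
ee_rot: [0.0, -0.076, 0.997, -0.0]
force: [-3.6, -2.0, 0.7]
grip_width: 0.107
grip_force: 50.4
```

Run:
```python
from h import *
st();ends();st()
```

```text
t 18.13 p [538.78   6.4  173.85] F [-3.56 -2.02  0.71] M [-0.43  0.77  0.18] w 0.107 gf 50.4
scene ends [-222.27 -221.55 -219.6   190.78  192.59  195.88] 1184
top ends [-222.42 -221.3  -218.72  192.22  194.36  196.15] 661
t 18.23 p [538.79   6.4  173.8 ] F [-2.8  -1.13  2.12] M [-0.43  0.75  0.18] w 0.107 gf 50.5
```

Call:
send_rows --targets '[{"offset": [-0.04, 0.3, 0], "spin": 0}, {"offset": [-0.08, 0.5, 0], "spin": 0}, {"offset": [-0.08, 0.5, 0], "spin": 0}]'

```text
time_s: 18.48
eef_pos: [538.0, 11.4, 173.8]
ee_rot: [0.0, -0.076, 0.997, -0.001]
force: [-2.4, -3.6, 2.0]
grip_width: 0.103
grip_force: 50.6
```

Run:
```python
from h import *
st();ends();tilt()
```

```text
t 18.48 p [538.02  11.4  173.78] F [-2.41 -3.64  2.01] M [-0.7   0.78  0.16] w 0.103 gf 50.6
scene ends [-223.07 -221.71 -219.52  192.14  193.7   194.76] 1181
top ends [-222.77 -221.98 -219.13  192.52  195.15  196.36] 666
t 18.63 tilt 0.001 rad, ridge mid 125.4, n 32 res 1.1, bail at rest-a 1.2
```

Call:
send_rows --targets '[{"offset": [0, 0, 0], "spin": 0}, {"offset": [0, 0, 0.2], "spin": 0}, {"offset": [0, 0, 0.5], "spin": 0}, {"offset": [0, 0, 0.8], "spin": 0}, {"offset": [0, 0, 1.1], "spin": 0}, {"offset": [0, 0, 1.4], "spin": 0}, {"offset": [0, 0, 1.6], "spin": 0}, {"offset": [0, 0, 1.8], "spin": 0}]'

```text
time_s: 19.3
eef_pos: [538.0, 11.7, 191.5]
ee_rot: [0.0, -0.076, 0.997, 0.0]
force: [0.1, -0.1, -8.2]
grip_width: 0.104
grip_force: 49.2
```

Call:
send_rows --targets '[{"offset": [0, 0, 0], "spin": 0}, {"offset": [0, 0, 0], "spin": 0}, {"offset": [0, 0, 0], "spin": 0}, {"offset": [0, 0, 0], "spin": 0}, {"offset": [0, 0, 0], "spin": 0}, {"offset": [0, 0, 0], "spin": 0}, {"offset": [0, 0, 0], "spin": 0}, {"offset": [0, 0, 0], "spin": 0}]'

```text
time_s: 19.97
eef_pos: [537.9, 11.6, 191.3]
ee_rot: [-0.0, -0.076, 0.997, -0.0]
force: [0.2, -0.3, -7.9]
grip_width: 0.11
grip_force: 49.2
```

Run:
```python
from h import *
st()
for i in range(14): tilt()
ends();st()
```

```text
t 19.97 p [537.95  11.59 191.27] F [ 0.23 -0.28 -7.95] M [0.01 0.01 0.01] w 0.110 gf 49.2
t 20.02 tilt -0.120 rad, ridge mid 142.3, n 32 res 1.1, bail at rest-a 1.4
t 20.07 tilt -0.117 rad, ridge mid 142.4, n 32 res 1.1, bail at rest-a 1.4
t 20.12 tilt -0.127 rad, ridge mid 143.0, n 32 res 1.1, bail at rest-a 1.4
t 20.17 tilt -0.124 rad, ridge mid 142.8, n 32 res 1.2, bail at rest-a 1.4
t 20.22 tilt -0.125 rad, ridge mid 142.5, n 32 res 1.1, bail at rest-a 1.4
t 20.27 tilt -0.128 rad, ridge mid 142.2, n 32 res 1.1, bail at rest-a 1.4
t 20.32 tilt -0.125 rad, ridge mid 142.8, n 32 res 1.1, bail at rest-a 1.4
t 20.37 tilt -0.127 rad, ridge mid 142.8, n 32 res 0.8, bail at rest-a 1.4
t 20.42 tilt -0.128 rad, ridge mid 142.3, n 32 res 1.4, bail at rest-a 1.4
t 20.47 tilt -0.122 rad, ridge mid 142.7, n 32 res 1.0, bail at rest-a 1.4
t 20.52 tilt -0.124 rad, ridge mid 142.7, n 32 res 1.1, bail at rest-a 1.4
t 20.57 tilt -0.128 rad, ridge mid 142.7, n 32 res 1.0, bail at rest-a 1.4
t 20.62 tilt -0.133 rad, ridge mid 142.5, n 32 res 1.0, bail at rest-a 1.4
t 20.67 tilt -0.126 rad, ridge mid 142.5, n 32 res 1.0, bail at rest-a 1.4
scene ends [-226.48 -225.08 -222.33  185.29  189.04  194.08] 1078
top ends [-225.2  -222.36 -220.13  188.05  189.96  190.48] 594
t 20.77 p [537.95  11.63 191.3 ] F [-0.15  0.85 -8.1 ] M [ 0.02 -0.09 -0.03] w 0.103 gf 49.2
```

Call:
send_rows --targets '[{"offset": [0, 0, -0.5], "spin": 0}, {"offset": [0, 0, -1.0], "spin": 0}, {"offset": [-0.1, 0, -1.5], "spin": 0}, {"offset": [-0.1, 0, -1.7], "spin": 0}, {"offset": [-0.1, 0, -1.83], "spin": 0}, {"offset": [-0.1, 0, -1.83], "spin": 0}, {"offset": [-0.13, 0.2, -1.83], "spin": 0}, {"offset": [-0.17, 0.4, -1.83], "spin": 0}]'

```text
time_s: 21.43
eef_pos: [536.7, 15.3, 173.8]
ee_rot: [0.001, -0.076, 0.997, -0.001]
force: [-0.9, -4.2, 4.7]
grip_width: 0.105
grip_force: 50.9
```

Run:
```python
from h import *
st();ends();st()
```

```text
t 21.43 p [536.69  15.26 173.81] F [-0.9  -4.24  4.71] M [-0.87  0.11  0.19] w 0.105 gf 50.9
scene ends [-223.57 -221.36 -219.12  190.47  192.1   193.2 ] 1203
top ends [-222.31 -221.73 -218.79  192.11  193.85  196.34] 664
t 21.53 p [536.62  15.66 173.78] F [-0.67 -2.88  6.4 ] M [-0.67  0.25  0.12] w 0.103 gf 51.2
```

Call:
send_rows --targets '[{"offset": [0, 0, 0], "spin": 0}, {"offset": [0, 0, 0.3], "spin": 0}, {"offset": [0, 0, 0.6], "spin": 0}, {"offset": [0, 0, 0.9], "spin": 0}, {"offset": [0, 0, 1.2], "spin": 0}, {"offset": [0, 0, 1.5], "spin": 0}, {"offset": [0, 0, 1.8], "spin": 0}, {"offset": [0, 0, 2.0], "spin": 0}]'

```text
time_s: 22.2
eef_pos: [536.3, 15.7, 193.3]
ee_rot: [0.0, -0.076, 0.997, 0.0]
force: [0.4, -0.1, -7.5]
grip_width: 0.103
grip_force: 49.2
```

Call:
send_rows --targets '[{"offset": [0, 0, 0], "spin": 0}, {"offset": [0, 0, 0], "spin": 0}, {"offset": [0, 0, 0], "spin": 0}, {"offset": [0, 0, 0], "spin": 0}, {"offset": [0, 0, 0], "spin": 0}, {"offset": [0, 0, 0], "spin": 0}, {"offset": [0, 0, 0], "spin": 0}, {"offset": [0, 0, 0], "spin": 0}]'

```text
time_s: 22.87
eef_pos: [536.3, 15.6, 193.0]
ee_rot: [0.0, -0.076, 0.997, -0.0]
force: [-1.1, 0.1, -6.6]
grip_width: 0.106
grip_force: 49.2
```

Run:
```python
from h import *
st()
for i in range(14): tilt()
ends();st()
```

```text
t 22.87 p [536.25  15.61 192.98] F [-1.05  0.11 -6.61] M [ 0.05  0.02 -0.02] w 0.106 gf 49.2
t 22.92 tilt -0.024 rad, ridge mid 144.4, n 32 res 1.2, bail at rest-a 5.6
t 22.97 tilt -0.029 rad, ridge mid 144.5, n 32 res 1.1, bail at rest-a 5.6
t 23.02 tilt -0.022 rad, ridge mid 144.8, n 32 res 1.4, bail at rest-a 5.7
t 23.07 tilt -0.017 rad, ridge mid 145.0, n 32 res 1.2, bail at rest-a 5.6
t 23.12 tilt -0.021 rad, ridge mid 144.9, n 32 res 1.2, bail at rest-a 5.6
t 23.17 tilt -0.025 rad, ridge mid 144.4, n 32 res 1.1, bail at rest-a 5.6
t 23.22 tilt -0.029 rad, ridge mid 144.3, n 32 res 1.3, bail at rest-a 5.6
t 23.27 tilt -0.026 rad, ridge mid 144.3, n 32 res 1.2, bail at rest-a 5.6
t 23.32 tilt -0.027 rad, ridge mid 144.7, n 32 res 1.3, bail at rest-a 5.6
t 23.37 tilt -0.034 rad, ridge mid 144.3, n 32 res 1.3, bail at rest-a 5.6
t 23.42 tilt -0.035 rad, ridge mid 144.2, n 32 res 1.1, bail at rest-a 5.6
t 23.47 tilt -0.036 rad, ridge mid 144.4, n 32 res 1.0, bail at rest-a 5.6
t 23.52 tilt -0.039 rad, ridge mid 144.8, n 32 res 0.9, bail at rest-a 5.6
t 23.57 tilt -0.037 rad, ridge mid 144.4, n 32 res 1.0, bail at rest-a 5.7
scene ends [-223.76 -223.01 -220.5   190.64  192.57  193.7 ] 1268
top ends [-223.85 -221.74 -218.61  191.59  192.93  194.76] 676
t 23.67 p [536.26  15.59 193.01] F [ 0.   -0.21 -7.07] M [-0.02  0.04 -0.02] w 0.106 gf 49.2
```

It's hanging free with the head about 0.03 rad low, so roughly 1.5 mm to go.

Call:
send_rows --targets '[{"offset": [0, 0, -0.5], "spin": 0}, {"offset": [0, 0, -1.0], "spin": 0}, {"offset": [0, 0, -1.4], "spin": 0}, {"offset": [0, 0, -1.75], "spin": 0}, {"offset": [0, 0, -1.97], "spin": 0}, {"offset": [0, 0, -1.97], "spin": 0}, {"offset": [-0.02, 0.15, -1.97], "spin": 0}, {"offset": [-0.02, 0.15, -1.97], "spin": 0}]'

```text
time_s: 24.33
eef_pos: [536.4, 16.7, 173.9]
ee_rot: [0.001, -0.076, 0.997, -0.001]
force: [-0.9, -4.0, 0.9]
grip_width: 0.105
grip_force: 50.3
```

Call:
send_rows --targets '[{"offset": [0, 0, 0], "spin": 0}, {"offset": [0, 0, 0.3], "spin": 0}, {"offset": [0, 0, 0.6], "spin": 0}, {"offset": [0, 0, 0.9], "spin": 0}, {"offset": [0, 0, 1.2], "spin": 0}, {"offset": [0, 0, 1.5], "spin": 0}, {"offset": [0, 0, 1.8], "spin": 0}, {"offset": [0, 0, 2.0], "spin": 0}]'

```text
time_s: 25.0
eef_pos: [536.1, 17.2, 193.7]
ee_rot: [0.0, -0.076, 0.997, 0.0]
force: [0.3, -0.9, -7.7]
grip_width: 0.11
grip_force: 49.3
```

Call:
send_rows --targets '[{"offset": [0, 0, 0], "spin": 0}, {"offset": [0, 0, 0], "spin": 0}, {"offset": [0, 0, 0], "spin": 0}, {"offset": [0, 0, 0], "spin": 0}, {"offset": [0, 0, 0], "spin": 0}, {"offset": [0, 0, 0], "spin": 0}, {"offset": [0, 0, 0], "spin": 0}, {"offset": [0, 0, 0], "spin": 0}]'

```text
time_s: 25.67
eef_pos: [536.0, 17.1, 193.3]
ee_rot: [-0.0, -0.076, 0.997, 0.0]
force: [0.0, -0.2, -7.3]
grip_width: 0.11
grip_force: 49.3
```

Run:
```python
from h import *
st()
for i in range(28): tilt()
st()
```

```text
t 25.67 p [536.04  17.09 193.25] F [ 0.02 -0.19 -7.27] M [-0.01  0.02  0.03] w 0.110 gf 49.3
t 25.72 tilt -0.002 rad, ridge mid 144.6, n 32 res 1.1, bail at rest-a 7.2
t 25.77 tilt 0.002 rad, ridge mid 144.7, n 32 res 1.0, bail at rest-a 7.2
t 25.82 tilt -0.007 rad, ridge mid 144.6, n 32 res 0.9, bail at rest-a 7.2
t 25.87 tilt -0.004 rad, ridge mid 144.7, n 32 res 1.2, bail at rest-a 7.2
t 25.92 tilt -0.011 rad, ridge mid 144.9, n 32 res 1.1, bail at rest-a 7.2
t 25.97 tilt -0.011 rad, ridge mid 144.6, n 32 res 1.1, bail at rest-a 7.2
t 26.02 tilt -0.004 rad, ridge mid 144.8, n 32 res 1.0, bail at rest-a 7.2
t 26.07 tilt -0.012 rad, ridge mid 145.0, n 32 res 1.3, bail at rest-a 7.1
t 26.12 tilt -0.011 rad, ridge mid 144.4, n 31 res 1.2, bail at rest-a 7.2
t 26.17 tilt -0.014 rad, ridge mid 144.8, n 32 res 0.9, bail at rest-a 7.1
t 26.22 tilt -0.012 rad, ridge mid 144.6, n 32 res 1.2, bail at rest-a 7.2
t 26.27 tilt -0.009 rad, ridge mid 145.0, n 32 res 1.1, bail at rest-a 7.1
t 26.32 tilt -0.011 rad, ridge mid 145.2, n 32 res 1.2, bail at rest-a 7.2
t 26.37 tilt -0.015 rad, ridge mi
[... 484 characters left out ...]
t-a 7.2
t 26.72 tilt -0.013 rad, ridge mid 144.7, n 32 res 1.4, bail at rest-a 7.1
t 26.77 tilt -0.008 rad, ridge mid 144.7, n 32 res 1.1, bail at rest-a 7.2
t 26.82 tilt -0.011 rad, ridge mid 144.9, n 32 res 1.3, bail at rest-a 7.2
t 26.87 tilt -0.008 rad, ridge mid 145.0, n 32 res 0.9, bail at rest-a 7.1
t 26.92 tilt -0.007 rad, ridge mid 144.5, n 32 res 1.0, bail at rest-a 7.2
t 26.97 tilt -0.010 rad, ridge mid 144.6, n 32 res 1.0, bail at rest-a 7.2
t 27.02 tilt -0.009 rad, ridge mid 144.7, n 32 res 1.2, bail at rest-a 7.1
t 27.07 tilt -0.007 rad, ridge mid 144.8, n 32 res 1.4, bail at rest-a 7.1
t 27.07 p [536.06  17.09 193.3 ] F [-1.02  0.22 -7.16] M [-0.01  0.04  0.01] w 0.104 gf 49.3
```

Settled at -0.010 rad. There's plenty of time, so I'll make one more 0.5 mm trim and then do the real lift of about 5.5 cm.

Call:
send_rows --targets '[{"offset": [0, 0, -0.5], "spin": 0}, {"offset": [0, 0, -1.0], "spin": 0}, {"offset": [0, 0, -1.4], "spin": 0}, {"offset": [0, 0, -1.75], "spin": 0}, {"offset": [0, 0, -1.99], "spin": 0}, {"offset": [0, 0, -1.99], "spin": 0}, {"offset": [-0.01, 0.05, -1.99], "spin": 0}, {"offset": [-0.01, 0.05, -1.99], "spin": 0}]'

```text
time_s: 27.73
eef_pos: [536.3, 17.2, 173.9]
ee_rot: [0.001, -0.076, 0.997, -0.001]
force: [-0.2, -4.4, -0.2]
grip_width: 0.104
grip_force: 50.3
```

Call:
send_rows --targets '[{"offset": [0, 0, 0], "spin": 0}, {"offset": [0, 0, 0.3], "spin": 0}, {"offset": [0, 0, 0.6], "spin": 0}, {"offset": [0, 0, 0.9], "spin": 0}, {"offset": [0, 0, 1.2], "spin": 0}, {"offset": [0, 0, 1.5], "spin": 0}, {"offset": [0, 0, 1.8], "spin": 0}, {"offset": [0, 0, 2.0], "spin": 0}]'

```text
time_s: 28.4
eef_pos: [536.0, 17.7, 193.8]
ee_rot: [0.0, -0.076, 0.997, 0.0]
force: [-1.0, -0.3, -6.9]
grip_width: 0.107
grip_force: 49.3
```

Call:
send_rows --targets '[{"offset": [0, 0, 0], "spin": 0}, {"offset": [0, 0, 0], "spin": 0}, {"offset": [0, 0, 0], "spin": 0}, {"offset": [0, 0, 0], "spin": 0}, {"offset": [0, 0, 0], "spin": 0}, {"offset": [0, 0, 0], "spin": 0}, {"offset": [0, 0, 0], "spin": 0}, {"offset": [0, 0, 0], "spin": 0}]'

```text
time_s: 29.07
eef_pos: [535.9, 17.6, 193.4]
ee_rot: [-0.0, -0.076, 0.997, 0.0]
force: [-0.7, 0.5, -6.7]
grip_width: 0.108
grip_force: 49.3
```

Run:
```python
from h import *
st()
for i in range(14): tilt()
ends();st()
```

```text
t 29.07 p [535.94  17.58 193.37] F [-0.75  0.49 -6.69] M [ 0.02 -0.01 -0.01] w 0.108 gf 49.3
t 29.12 tilt 0.012 rad, ridge mid 144.7, n 32 res 1.3, bail at rest-a 7.7
t 29.17 tilt 0.007 rad, ridge mid 144.6, n 32 res 1.0, bail at rest-a 7.7
t 29.22 tilt 0.011 rad, ridge mid 144.4, n 32 res 1.1, bail at rest-a 7.7
t 29.27 tilt 0.004 rad, ridge mid 144.7, n 32 res 0.8, bail at rest-a 7.7
t 29.32 tilt 0.005 rad, ridge mid 144.7, n 32 res 1.3, bail at rest-a 7.7
t 29.37 tilt 0.005 rad, ridge mid 144.7, n 32 res 1.1, bail at rest-a 7.7
t 29.42 tilt -0.003 rad, ridge mid 144.7, n 32 res 1.3, bail at rest-a 7.7
t 29.47 tilt 0.004 rad, ridge mid 144.5, n 32 res 1.2, bail at rest-a 7.7
t 29.52 tilt -0.003 rad, ridge mid 145.0, n 32 res 1.0, bail at rest-a 7.7
t 29.57 tilt -0.006 rad, ridge mid 144.8, n 32 res 1.1, bail at rest-a 7.7
t 29.62 tilt -0.010 rad, ridge mid 144.9, n 32 res 1.3, bail at rest-a 7.7
t 29.67 tilt -0.005 rad, ridge mid 144.7, n 32 res 1.1, bail at rest-a 7.7
t 29.72 tilt -0.001 rad, ridge mid 144.9, n 32 res 1.2, bail at rest-a 7.7
t 29.77 tilt -0.007 rad, ridge mid 144.9, n 32 res 1.1, bail at rest-a 7.6
scene ends [-222.75 -221.34 -218.7   191.97  194.66  195.96] 1297
top ends [-222.84 -219.81 -217.42  193.49  195.49  196.68] 683
t 29.87 p [535.95  17.62 193.39] F [-0.11 -0.6  -6.78] M [ 0.01 -0.03  0.03] w 0.106 gf 49.3
```

Level to within a few mrad. Now the real lift: 3.8 cm more, to about 5.7 cm above the seat, then hold.

Call:
send_rows --targets '[{"offset": [0, 0, 0.2], "spin": 0}, {"offset": [0, 0, 0.7], "spin": 0}, {"offset": [0, 0, 1.3], "spin": 0}, {"offset": [0, 0, 1.9], "spin": 0}, {"offset": [0, 0, 2.5], "spin": 0}, {"offset": [0, 0, 3.1], "spin": 0}, {"offset": [0, 0, 3.6], "spin": 0}, {"offset": [0, 0, 3.8], "spin": 0}]'

```text
time_s: 30.53
eef_pos: [536.2, 17.6, 232.5]
ee_rot: [0.001, -0.076, 0.997, -0.0]
force: [0.1, -0.1, -7.4]
grip_width: 0.107
grip_force: 49.3
```

Call:
send_rows --targets '[{"offset": [0, 0, 0], "spin": 0}, {"offset": [0, 0, 0], "spin": 0}, {"offset": [0, 0, 0], "spin": 0}, {"offset": [0, 0, 0], "spin": 0}, {"offset": [0, 0, 0], "spin": 0}, {"offset": [0, 0, 0], "spin": 0}, {"offset": [0, 0, 0], "spin": 0}, {"offset": [0, 0, 0], "spin": 0}]'

```text
time_s: 31.2
eef_pos: [535.9, 17.6, 231.3]
ee_rot: [-0.0, -0.076, 0.997, 0.0]
force: [-0.2, 0.6, -6.7]
grip_width: 0.107
grip_force: 49.3
```

Call:
send_rows --targets '[{"offset": [0, 0, 0], "spin": 0}, {"offset": [0, 0, 0], "spin": 0}, {"offset": [0, 0, 0], "spin": 0}, {"offset": [0, 0, 0], "spin": 0}, {"offset": [0, 0, 0], "spin": 0}, {"offset": [0, 0, 0], "spin": 0}, {"offset": [0, 0, 0], "spin": 0}, {"offset": [0, 0, 0], "spin": 0}]'

```text
time_s: 31.87
eef_pos: [536.0, 17.6, 231.4]
ee_rot: [0.0, -0.076, 0.997, -0.0]
force: [-0.3, 0.6, -7.0]
grip_width: 0.109
grip_force: 49.3
```

Call:
send_rows --targets '[{"offset": [0, 0, 0], "spin": 0}, {"offset": [0, 0, 0], "spin": 0}, {"offset": [0, 0, 0], "spin": 0}, {"offset": [0, 0, 0], "spin": 0}, {"offset": [0, 0, 0], "spin": 0}, {"offset": [0, 0, 0], "spin": 0}, {"offset": [0, 0, 0], "spin": 0}, {"offset": [0, 0, 0], "spin": 0}]'

```text
time_s: 32.53
eef_pos: [536.0, 17.6, 231.4]
ee_rot: [-0.0, -0.076, 0.997, 0.0]
force: [0.6, 1.0, -7.4]
grip_width: 0.107
grip_force: 49.3
```

```bash
sed -i 's/P\[:,2\]<185)/P[:,2]<215)/' h.py
python3 - <<'E'
from h import *
st()
for i in range(6): tilt()
im,_=ctrl.capture("scene");cv2.imwrite("pics/lift.png",cv2.resize(im[120:280,210:390,::-1],None,fx=3.5,fy=3.5));st()
E
```

```text
t 32.53 p [535.95  17.6  231.37] F [ 0.61  0.98 -7.42] M [-0.04 -0.05  0.04] w 0.107 gf 49.3
t 32.58 tilt 0.001 rad, ridge mid 182.9, n 32 res 0.9, bail at rest-a 7.7
t 32.63 tilt 0.005 rad, ridge mid 182.6, n 32 res 0.9, bail at rest-a 7.7
t 32.68 tilt -0.000 rad, ridge mid 182.8, n 32 res 1.1, bail at rest-a 7.7
t 32.73 tilt -0.001 rad, ridge mid 183.0, n 32 res 1.1, bail at rest-a 7.7
t 32.78 tilt 0.001 rad, ridge mid 182.6, n 32 res 1.0, bail at rest-a 7.6
t 32.83 tilt 0.004 rad, ridge mid 182.5, n 32 res 1.2, bail at rest-a 7.6
t 32.88 p [535.96  17.58 231.39] F [-0.36  0.   -6.4 ] M [ 0.    0.03 -0.01] w 0.109 gf 49.3
```

View pics/lift.png

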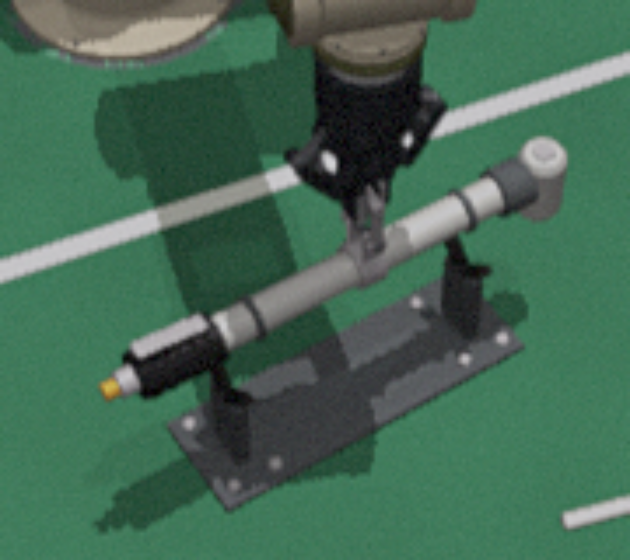

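It hangs level and still, 57 mm up, with both forks clear below it. I'll check the endwise position against the initial depth image before laying it back.

Run:
```python
from h import *
u=np.array([-.155,.988]);n=np.array([u[1],-u[0]])
d=np.load("d0.npy");P=cloud("top",d)[d>0];r=P[:,:2]-[537,10];a=r@u;b=r@n
m=(abs(a)<240)&(abs(b)<12)&(P[:,2]>85)&(P[:,2]<175);x=np.sort(a[m]);print(x[[2,5,10,-11,-6,-3]])
m=(abs(a)<190)&(abs(b)<60)&(P[:,2]<20)&(P[:,2]>4);x=np.sort(a[m]);print("plate",x[[3,10,30,-30,-10,-3]],m.sum(),np.sort(b[m])[[10,-10]])
for lo in(100,-130):
    m=(a>lo)&(a<lo+30)&(abs(b)>14)&(abs(b)<40)&(P[:,2]>95)&(P[:,2]<125);print("fork",a[m],P[m,2])
```

```text
[-227.95 -226.48 -223.48  186.3   188.9   190.83]
plate [-187.74 -183.18 -161.65  166.52  183.97  188.34] 1799 [-58.83  58.2 ]
fork [113.86 110.89 108.09 105.02 114.38 111.06 108.37 105.48 114.33 111.72
 109.11 106.17 115.06 112.44 109.16 106.32 103.82 113.38 110.11 127.15
 117.32 114.02 111.35 108.5  105.83 103.11 100.35 129.15 126.21 123.44
 120.71 117.8  115.02 111.91 109.73 107.11 104.34 126.47 124.42 113.12
 110.68 107.69 105.07 127.3  114.05 110.67 107.93 105.07 128.52 113.77
 110.96 107.8  105.21 114.41 111.25 108.5  106.06 114.95 111.94 109.15
 106.12 103.68] [109.1  110.41 109.21 112.3  108.77 115.56 112.66 112.89 116.97 112.94
 108.69 109.62 113.4  109.43 115.71 115.16 108.98 102.59 108.45 118.53
 117.28 123.83 121.03 120.99 117.89 115.54 113.66 118.69 119.77 118.54
 116.65 117.41 116.2  120.01 109.27 105.11 103.06 122.83 111.79 108.86
 102.02 103.66  99.21 118.14 102.23 109.95 107.83 107.5  108.37 113.97
 113.03 117.78 113.31 111.79 116.31 114.37 107.51 111.02 113.11 111.94
 114.55 107.41]
fork [-121.9  -124.94 -115.51 -118.43 -121.21 -124.23 -115.08 -117.61 -120.84
 -123.
[... 151 characters left out ...]
21.98 -124.83 -128.13 -104.15 -107.14 -110.06 -114.54 -116.91
 -119.19 -122.72 -125.73 -100.58 -116.06 -118.31 -121.32 -124.9  -100.74
 -115.48 -117.97 -120.67 -124.   -126.01 -115.   -117.15 -119.86 -123.28
 -125.94 -116.75 -119.52 -122.39 -125.34 -116.66 -119.56] [110.16 108.51 111.1  110.72 112.02 110.42 109.9  114.15 110.1  117.13
 115.75 120.31 114.21 116.97 116.65 108.98 108.98 114.38 112.76 109.81
 102.72 107.83 110.02  98.67 100.06 120.84 119.83 118.1  116.8  117.03
 112.31 117.85 116.32 115.66  95.93 102.39 109.59 102.17 100.87 120.28
 106.19 113.72 112.13 104.22 110.92 106.74 111.49 113.61 108.41 118.15
 106.18 114.92 116.77 110.5  113.02 113.4  114.6  114.6  113.73 108.09
 107.94]
```

Call:
send_rows --targets '[{"offset": [0, 0, -0.4], "spin": 0}, {"offset": [0, 0, -1.0], "spin": 0}, {"offset": [0, 0, -1.6], "spin": 0}, {"offset": [0, 0, -2.2], "spin": 0}, {"offset": [0, 0, -2.8], "spin": 0}, {"offset": [0, 0, -3.3], "spin": 0}, {"offset": [0, 0, -3.6], "spin": 0}, {"offset": [0, 0, -3.8], "spin": 0}]'

```text
time_s: 33.55
eef_pos: [535.8, 17.6, 192.8]
ee_rot: [-0.0, -0.076, 0.997, 0.0]
force: [-0.4, -0.4, -6.3]
grip_width: 0.105
grip_force: 49.3
```

The fork centres lie at about -5 mm on my axis and the tool sits near the headward end of its play. I'll shift 6 mm motorward while it is still raised, let it settle, then lower.

Call:
send_rows --targets '[{"offset": [0.02, -0.1, 0], "spin": 0}, {"offset": [0.03, -0.2, 0], "spin": 0}, {"offset": [0.05, -0.35, 0], "spin": 0}, {"offset": [0.07, -0.5, 0], "spin": 0}, {"offset": [0.09, -0.6, 0], "spin": 0}, {"offset": [0.09, -0.6, 0], "spin": 0}, {"offset": [0.09, -0.6, 0], "spin": 0}, {"offset": [0.09, -0.6, 0], "spin": 0}]'

```text
time_s: 34.22
eef_pos: [536.8, 11.6, 193.4]
ee_rot: [0.0, -0.076, 0.997, 0.0]
force: [-0.3, 0.4, -7.4]
grip_width: 0.105
grip_force: 49.3
```

Call:
send_rows --targets '[{"offset": [0, 0, 0], "spin": 0}, {"offset": [0, 0, 0], "spin": 0}, {"offset": [0, 0, 0], "spin": 0}, {"offset": [0, 0, 0], "spin": 0}, {"offset": [0, 0, 0], "spin": 0}, {"offset": [0, 0, 0], "spin": 0}, {"offset": [0, 0, 0], "spin": 0}, {"offset": [0, 0, 0], "spin": 0}]'

```text
time_s: 34.88
eef_pos: [536.8, 11.6, 193.4]
ee_rot: [-0.0, -0.076, 0.997, -0.0]
force: [0.2, -0.1, -6.5]
grip_width: 0.108
grip_force: 49.3
```

Call:
send_rows --targets '[{"offset": [0, 0, -0.4], "spin": 0}, {"offset": [0, 0, -0.8], "spin": 0}, {"offset": [0, 0, -1.2], "spin": 0}, {"offset": [0, 0, -1.4], "spin": 0}, {"offset": [0, 0, -1.6], "spin": 0}, {"offset": [0, 0, -1.75], "spin": 0}, {"offset": [0, 0, -1.85], "spin": 0}, {"offset": [0, 0, -1.93], "spin": 0}]'

```text
time_s: 35.55
eef_pos: [537.0, 11.5, 174.3]
ee_rot: [0.0, -0.076, 0.997, -0.0]
force: [-0.8, 1.0, -3.8]
grip_width: 0.105
grip_force: 49.8
```

Run:
```python
from h import *
st();tilt();ends();tilt();st()
```

```text
t 35.55 p [537.03  11.53 174.3 ] F [-0.81  1.03 -3.83] M [-0.05  0.02  0.16] w 0.105 gf 49.8
t 35.60 tilt -0.003 rad, ridge mid 125.6, n 32 res 1.6, bail at rest-a 1.5
scene ends [-228.7  -227.26 -223.91  186.14  187.57  190.35] 1220
top ends [-227.4  -225.61 -224.25  186.3   188.53  190.58] 666
t 35.75 tilt -0.004 rad, ridge mid 125.6, n 32 res 1.0, bail at rest-a 1.5
t 35.75 p [536.98  11.53 174.29] F [ 0.14 -0.27 -6.11] M [-0.07 -0.11  0.17] w 0.108 gf 49.5
```

The ends now match the original seating. I'll ease down the last half millimetre, then release.

Call:
send_rows --targets '[{"offset": [0, 0, -0.04], "spin": 0}, {"offset": [0, 0, -0.07], "spin": 0}, {"offset": [0, 0, -0.07], "spin": 0}]'

```text
time_s: 36.0
eef_pos: [537.1, 11.5, 173.9]
ee_rot: [0.001, -0.076, 0.997, -0.0]
force: [-1.3, -0.4, -0.8]
grip_width: 0.105
grip_force: 50.2
```

Call:
send_rows --targets '[{"offset": [0, 0, 0], "spin": 0}, {"offset": [0, 0, 0], "spin": 0}, {"offset": [0, 0, 0], "spin": 0}, {"offset": [0, 0, 0], "spin": 0}, {"offset": [0, 0, 0], "spin": 0}, {"offset": [0, 0, 0], "spin": 0}, {"offset": [0, 0, 0], "spin": 0}, {"offset": [0, 0, 0], "spin": 0}]' --grip 1

```text
time_s: 36.67
eef_pos: [536.9, 11.6, 173.4]
ee_rot: [0.0, -0.076, 0.997, -0.0]
force: [0.1, 0.1, 0.3]
grip_width: 0.997
grip_force: 0.0
```

Call:
send_rows --targets '[{"offset": [0, 0, 0.5], "spin": 0}, {"offset": [0, 0, 1.5], "spin": 0}, {"offset": [0, 0, 3], "spin": 0}, {"offset": [0, 0, 5], "spin": 0}, {"offset": [0, 0, 7], "spin": 0}, {"offset": [0, 0, 9], "spin": 0}, {"offset": [0, 0, 10], "spin": 0}, {"offset": [0, 0, 10], "spin": 0}]'

```text
time_s: 37.33
eef_pos: [537.6, 11.5, 276.1]
ee_rot: [0.002, -0.076, 0.997, -0.001]
force: [-0.3, -0.1, -0.8]
grip_width: 0.999
grip_force: 0.0
```

Run:
```python
from h import *
st();tilt();ends()
im,_=ctrl.capture("scene");cv2.imwrite("pics/end.png",cv2.resize(im[120:280,210:390,::-1],None,fx=3.5,fy=3.5));st()
```

```text
t 37.33 p [537.57  11.51 276.1 ] F [-0.26 -0.14 -0.8 ] M [-0.05  0.01 -0.03] w 0.999 gf 0.0
t 37.38 tilt 0.006 rad, ridge mid 125.7, n 32 res 1.2, bail at rest-a 1.5
scene ends [-228.52 -227.12 -225.33  186.74  188.79  190.13] 1205
top ends [-228.53 -226.1  -223.66  186.13  188.52  190.47] 625
t 37.53 p [536.44  11.67 272.17] F [-0.2   0.57 -0.53] M [-0.04  0.02  0.04] w 1.003 gf 0.0
```

View pics/end.png

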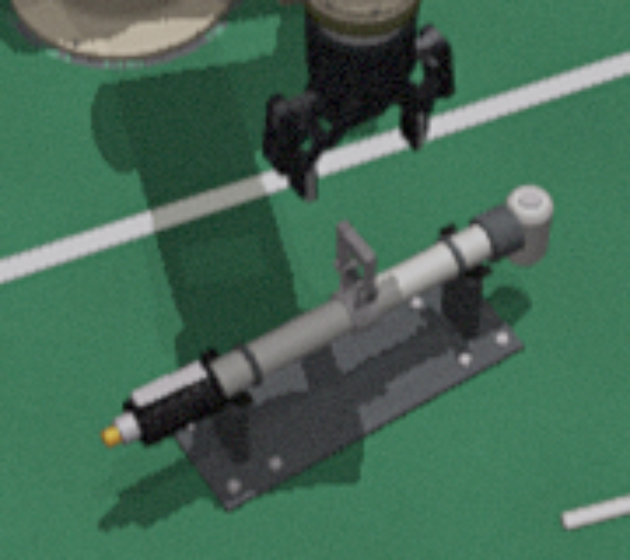

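The tool lies level in both forks, head the same way round. The bail at crop (355,260) stands upright and the open gripper is well clear above it.

```bash
python3 -c "
from h import *
print(ctrl.finish_job())"
```

```text
the job is handed in; nothing more can be done
None
```

Job handed in at about 37.5 s: the hanger was slid to the balance point, the tool hung still and level (within about 0.005 rad) 57 mm above its seat, and it now lies in both forks the same way round, with the gripper open and clear above it.

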